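# Load the jiko with its charcoal basket

### The job

Get the jiko ready for lighting: lift its lid off and lay it flat, knob up, on the chopping board, then lower the loaded charcoal basket upright into the jiko's clay bowl. Both taper and the bowl is held only by friction, so ease the basket down gently until it just rests level and let go there; if you drop it in or press on it, it wedges tight and drives the bowl down into its metal shell. Leave the mug and the saucepan where they stand.

Things in the scene. Friction and masses are not known exactly. Their poses are not given: they have to be found in the camera images.
- bowl_mouth (a point): Jiko (charcoal stove), fixed: green metal, 216 mm across, 160 mm high, two wire loops at its sides 128 mm from its axis, terracotta bowl. This point: centre of the bowl's mouth in the plane of the top rim, 160 mm above the floor. Inside the bowl is a round taper, 152 mm across at the mouth, 1 mm narrower per 2 mm of depth, floor 84 mm down. The lid lies on the rim at first.
- lid_knob (a point): Jiko lid, loose, 0.25 kg: flat aluminium disc 180 mm across, 6 mm thick; a round dark wooden knob, 32 mm across and 30 mm tall, on a 16 mm thick stem in its middle. This point: the knob's centre, 33 mm above the disc's underside (knob top at 48 mm, knob's lower end 12 mm above the disc's top); z up through the knob.
- board_top (a point): Wooden chopping board, fixed to the floor, 200 mm (its x) by 250 mm (its y) and 20 mm thick. This point is the centre of its top face; z up.
- basket_handle (a point): Charcoal basket, loose, 0.36 to 0.6 kg: tapered steel bucket, 115 mm across foot, 155 mm across rim, 80 mm high, same taper as the bowl. Rigid arched handle: level bar 146 mm long (basket's x), 14 mm wide (y), 10 mm tall, 35 mm clear of the charcoal. This point: the bar's centre, 125 mm above the foot, 45 mm above the rim. Resting in the bowl it is 51 mm above the mouth plane.
- bowl (a joint): How far the clay bowl has sunk into the metal cladding, m: 0 as it starts, grows downward to 0.030 at most. Friction holds it against a downward load of about 14 N (lid 2.5 N or basket up to 6 N included); more load, or a blow, makes it sink, and it stays sunk. It must not sink by 3 mm or more.
- mug: Blue ceramic mug, 84 mm across and 95 mm tall, with a handle; origin at the centre of its underside. Not to be disturbed.
- saucepan: Steel saucepan, 150 mm across and 75 mm tall, with a black handle along its own +x reaching 198 mm from its axis; origin at the centre of its underside. Not to be disturbed.
Mind the look-alikes: they are no part of the job. Leave any red or yellow look-alike of the part that bears lid_knob alone.

How it is judged:
By the outcome, as a careful person would: the job done as asked, in the order asked, and still so for the second after the job is handed in, with the robot touching nothing.
It also fails if it takes over 66 s, if anything falls off the work surface, if the arm or the gripper's body presses on something with over 40 N, if the wrist force passes 120 N, or if a joint passes its speed limit or range.

### The arm

A 7-joint arm with a two-finger parallel gripper is mounted at the origin on the work surface. World frame = base frame: x ahead of the robot, y to its left, z up, the work surface at z = 0. Lengths are in m, angles in rad, forces in N, time in s.
With the tool pointing down it reaches from about 0.4 to 0.85 m from the base axis. Payload 10.4 kg.
Tool frame: the origin (TCP) lies midway between the tips of the shut fingers; the grasp point (between the pads) lies 19 mm behind it; x points along the fingers, y is the direction in which the jaws open and shut, and the axes are right-handed (so a half turn about x gives the same grasp; the last joint's range is limited). The gripper opens to 87 mm and grips with 3 to 60 N. Pads are 19 mm wide; open, the fingers measure 117 mm over their backs; the gripper's body (75 mm by 190 mm) begins 51 mm behind the grasp point.
Start: joints at [1.263, 0.332, -0.065, 1.46, 0.022, 1.35, -0.088], TCP at [0.176, -0.6, 0.223] pointing down, gripper open.
Joint ranges: [-2.6, 2.6], [-0.5, 2.12], [-1.47, 1.34], [0.16, 2.42], [-1.27, 4.41], [0.06, 2.06], [-2.6, 2.6]. Speed limits (rad/s): [2.22, 2.22, 2.79, 2.79, 3.14, 3.14, 3.14].

### API

Orientations are given as a unit quaternion [x, y, z, w].
In Python, from bench import r gives the robot as it stands.
- The arm moves only by the shell command python3 -m jog 'ROWS' [OPENING] [FORCE]. ROWS is JSON, a list of rows, each an object with "slide": the shift along the tool's x, y, z in cm, a list of three; "roll": the turn about the tool's x in degrees. A call has 1 to 5 rows; each row is the pose to reach, as a shift and turn from the pose measured when the call began, along the tool's axes at that moment; what a row does not reach only later rows make up. A row lasts 1/12 s, in which the tool goes at most 41.7 mm and 7.16 degrees, less where a joint would pass 70% of its speed; a pose out of reach is approached as far as the arm can. A call with a gripper value outside its range is refused whole. OPENING is the closure, from 0 (fully open) to 1 (shut), set as the call begins (- or left out, the last holds). The fingers move at their own pace and stop on an object; FORCE is the grip in N (left out, the last holds). Time passes only in rows, so rows that repeat a pose let the fingers close. It gives the time, the measured TCP pose, the force and the opening at its end, in the units of the state.
- r.read_state(): the state, without advancing time (a new reading comes with each control period).
- r.camera(name): name is "side" or "top"; returns the picture (400x640x3 uint8, red, green, blue); there is no depth.
- r.camera_info(name): a dict with "intrinsics" (3x3 intrinsics, pixels), "k1" (the pictures are not rectified: a ray, as slopes to the right and down, at radius r is drawn at 1 + k1 r^2 times it, then the intrinsics apply), "R" (3x3) and "t" (3): a world point X has camera coordinates R X + t. Camera axes: x right, y down, z forward; pixel columns grow to the right and rows downward; lengths in m; the calibration is good to about 2 mm. A picture is of the moment at which its call begins. camera_info takes no time and is no camera call.
- r.close_job(): hands the job in, once; it reports no verdict.
The state is a dict: "time": time; "joint_positions": joint angles; "joint_vel": joint speeds; "joint_torque": joint torques, N m; "ee_pos": TCP position; "eef_rot": TCP orientation; "ft_force": force on the tool from outside, world axes, zero at the start; "torque": the same for the moment, N m; "width": finger opening in m.
Only numpy, scipy, OpenCV 4.12 (cv2) and the standard library are available. Lean on these libraries where they do the work, as an engineer would, in place of code of your own. Each camera call takes 0.05 s, during which the arm holds its last target.

## Working session

There is one attempt and no reset: what is moved stays moved. The work goes in short steps, Python scripts to look and compute and a shell command to move; the robot and the scene stay as the last step left them, time stands still between calls to the robot, and variables do not carry over. Pictures are saved under pics/ and viewed, and the job is handed in when it is done.

```bash
ls; mkdir -p pics
python3 - <<'E'
from bench import r
import cv2
s=r.read_state();print(s)
for n in("top","side"):
    cv2.imwrite(f"pics/{n}0.png",r.camera(n)[:,:,::-1]);print(r.camera_info(n))
E
```

```text
pics
{'time': 0.0, 'joint_positions': array([ 1.26337597,  0.33286126, -0.06470476,  1.46097556,  0.02158833,
        1.34987918, -0.08854221]), 'joint_vel': array([-2.59856394e-04,  2.09186353e-04, -7.21484074e-04,  9.80265722e-05,
       -1.80455720e-03, -2.19392431e-03, -1.32952117e-03]), 'joint_torque': array([-4.22474386e-04, -6.23259187e+01,  2.41184863e-02, -3.89897954e+01,
       -6.14161673e-02,  3.97941610e-02,  1.21101298e-04]), 'ee_pos': array([ 0.17550456, -0.599439  ,  0.22174422]), 'eef_rot': array([-0.69985875, -0.10084945,  0.70003994, -0.09985585]), 'ft_force': array([-0.62720855,  0.14037216, -0.44055237]), 'torque': array([-0.00508872,  0.05032117,  0.00989735]), 'width': 0.08713641751588531}
{'intrinsics': array([[518.98939948,   0.        , 323.03385671],
       [  0.        , 518.98939948, 193.07996785],
       [  0.        ,   0.        ,   1.        ]]), 'k1': -0.016526100531353994, 'R': array([[-1.15070824e-02, -9.99930242e-01, -2.66422246e-03],
       [-9.78104946e-01,  1.18095219e-02, -2.07776925e-01],
       [ 2.07793894e-01,  2.14982973e-04, -9.78172608e-01]]), 't': array([0.13599526, 0.52578552, 1.75118378])}
{'intrinsics': array([[362.90131523,   0.        , 321.40830314],
       [  0.        , 362.90131523, 202.74095911],
       [  0.        ,   0.        ,   1.        ]]), 'k1': -0.0018639148319056337, 'R': array([[-0.91691948, -0.39873222,  0.01647059],
       [-0.29298612,  0.64457695, -0.70617256],
       [ 0.27095719, -0.65232904, -0.70784817]]), 't': array([0.51359528, 0.16491236, 1.29242775])}
```

View pics/top0.png

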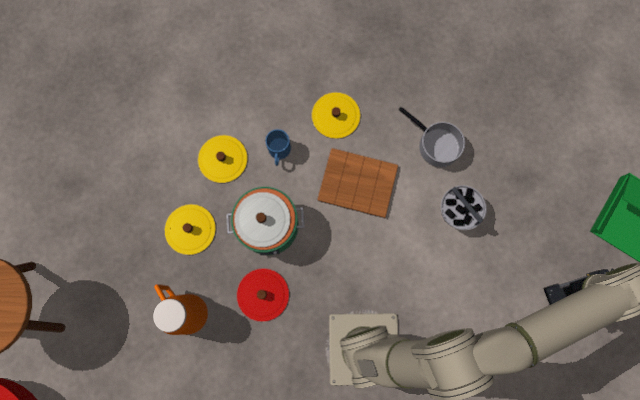

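View pics/side0.png

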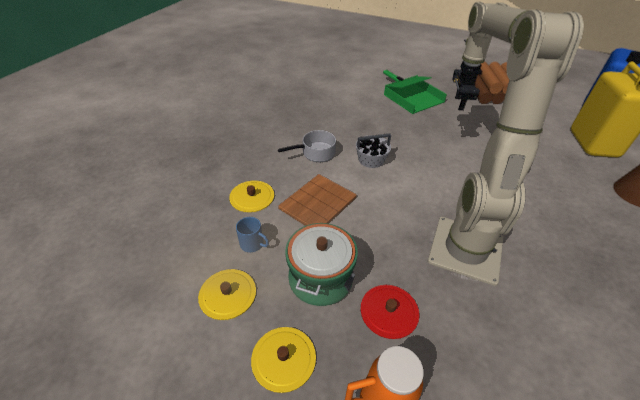

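The top view has five lid-like discs: aluminium (263,219) on the green jiko, yellow (336,114), (222,158) and (190,229), and red (262,294). The aluminium one on the jiko fits the description, since the red and yellow ones are look-alikes. The basket is at (463,208), the board (358,182), the mug (278,143) and the pan (442,144). I'll confirm with an enlarged crop.

```bash
cat > h.py <<'E'
import numpy as np,cv2
from bench import r
def ray(n,uv):
    c=r.camera_info(n);K=c["intrinsics"]
    p=cv2.undistortPoints(np.array([[uv]],float),K,np.array([c["k1"],0,0,0.]))[0,0]
    R=np.array(c["R"]);return -R.T@c["t"],R.T@np.array([p[0],p[1],1])
def plane(n,uv,z):
    o,d=ray(n,uv);return (o+d*(z-o[2])/d[2])
def tri(a,b):
    A=np.zeros((3,3));B=np.zeros(3);L=[]
    for n,uv in(("top",a),("side",b)):
        o,d=ray(n,uv);d=d/np.linalg.norm(d);P=np.eye(3)-np.outer(d,d);A+=P;B+=P@o;L.append((P,o))
    x=np.linalg.solve(A,B);return x,[np.linalg.norm(P@(x-o)) for P,o in L]
def proj(n,X):
    c=r.camera_info(n);R=np.array(c["R"])
    return cv2.projectPoints(np.array([X],float),cv2.Rodrigues(R)[0],np.array(c["t"]),c["intrinsics"],np.array([c["k1"],0,0,0.]))[0].ravel()
E
python3 - <<'E'
import cv2
a=cv2.imread("pics/top0.png");b=cv2.imread("pics/side0.png")
def c(im,x,y,w,h,s): return cv2.resize(im[y:y+h,x:x+w],None,fx=s,fy=s,interpolation=cv2.INTER_CUBIC)
t=c(a,210,180,100,75,4);u=c(b,275,215,100,75,4);v=c(a,420,170,100,75,4);w=c(b,330,115,100,75,4)
cv2.imwrite("pics/crop0.png",cv2.vconcat([cv2.hconcat([t,u]),cv2.hconcat([v,w])]))
E
```

```text
(no output)
```

View pics/crop0.png

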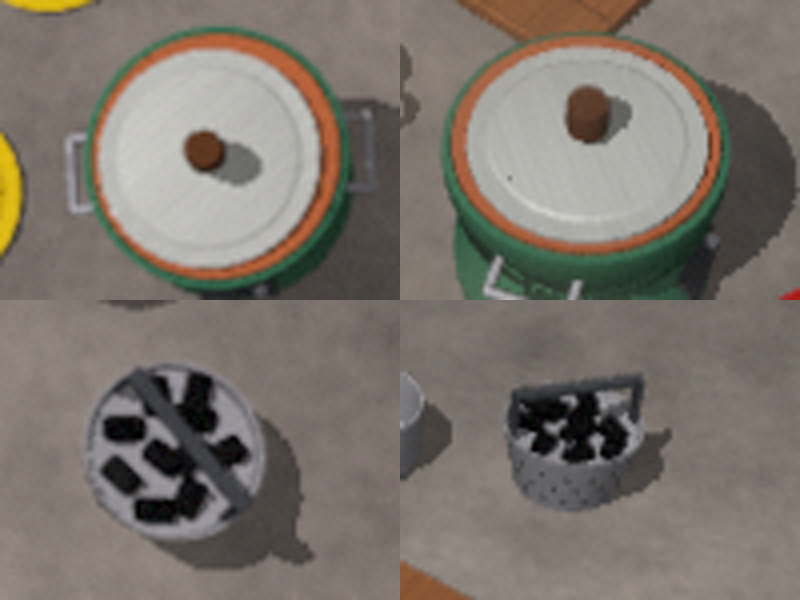

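The crop confirms the aluminium lid with the wooden knob on the orange-rimmed jiko, knob at about (261,217) top / (322,243) side. Now I'll measure.

```bash
cat > m.py <<'E'
from h import *
def big(m,roi):
    x,y,w,h=roi;k=np.zeros_like(m);k[y:y+h,x:x+w]=m[y:y+h,x:x+w]
    cs=cv2.findContours(k,cv2.RETR_EXTERNAL,cv2.CHAIN_APPROX_NONE)[0]
    return max(cs,key=cv2.contourArea)
def hsv(a): return cv2.cvtColor(a,cv2.COLOR_BGR2HSV)
def circ(n,c,z):
    P=np.array([plane(n,p,z)[:2] for p in c[:,0].astype(float)])
    (x,y),(A,B),t=cv2.fitEllipse((P*1000).astype(np.float32));return np.round([x,y,A,B],1)
E
python3 - <<'E'
from m import *
for n,roi,rk in(("top",(220,180,90,80),(245,205,35,25)),("side",(280,215,85,90),(310,230,25,22))):
    a=cv2.imread(f"pics/{n}0.png");H=hsv(a)
    lid=((H[...,1]<40)&(H[...,2]>140)).astype(np.uint8)
    c=big(lid,roi);print(n,"lid",circ(n,c,.166),cv2.contourArea(c))
    org=((H[...,0]<15)&(H[...,1]>120)&(H[...,2]>110)).astype(np.uint8)
    c=big(cv2.morphologyEx(org|lid,cv2.MORPH_CLOSE,np.ones((3,3))),roi);print(n,"bowl rim",circ(n,c,.16))
    kn=((H[...,0]<20)&(H[...,1]>80)&(H[...,2]<170)).astype(np.uint8)
    c=big(kn,rk);M=cv2.moments(c);p=(M['m10']/M['m00'],M['m01']/M['m00']);print("knob px",p,plane(n,p,.193),cv2.boundingRect(c))
    # board
    if n=="top":
        bd=((H[...,0]<20)&(H[...,1]>80)).astype(np.uint8)
        c=big(bd,(305,140,105,85));b=cv2.boxPoints(cv2.minAreaRect(c));print(b,cv2.contourArea(c))
        print([plane(n,q,.02).round(4) for q in b],plane(n,b.mean(0),.02))
E
python3 - <<'E'
import cv2
a=cv2.imread("pics/top0.png");b=cv2.imread("pics/side0.png")
t=cv2.resize(a[180:240,435:500],None,fx=8,fy=8,interpolation=0)
cv2.imwrite("pics/bt.png",t)
t=cv2.resize(b[125:175,345:405],None,fx=10,fy=10,interpolation=0)
cv2.imwrite("pics/bs.png",t)
E
```

```text
top lid [420.5 327.8 173.9 175.3] 2264.5
top bowl rim [422.8 328.7 194.3 214.4]
knob px (260.7083333333333, 217.35833333333332) [0.42158735 0.32886444 0.193     ] (256, 213, 10, 10)
[[316.42834 200.02478]
 [330.30798 146.81946]
 [398.86023 164.70264]
 [384.9806  217.90796]] 3734.0
[array([0.51  , 0.1535, 0.02  ]), array([0.7057, 0.1015, 0.02  ]), array([ 0.6358, -0.1438,  0.02  ]), array([ 0.443 , -0.0869,  0.02  ])] [0.57244814 0.005934   0.02      ]
side lid [419.6 330.4 174.6 177.3] 2229.0
side bowl rim [435.5 311.2 191.9 252.8]
knob px (321.4540816326531, 243.1360544217687) [0.42042053 0.32891553 0.193     ] (317, 237, 10, 14)
```

View pics/bt.png

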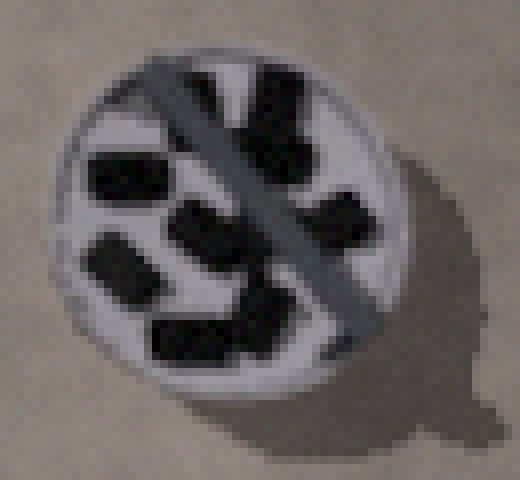

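View pics/bs.png

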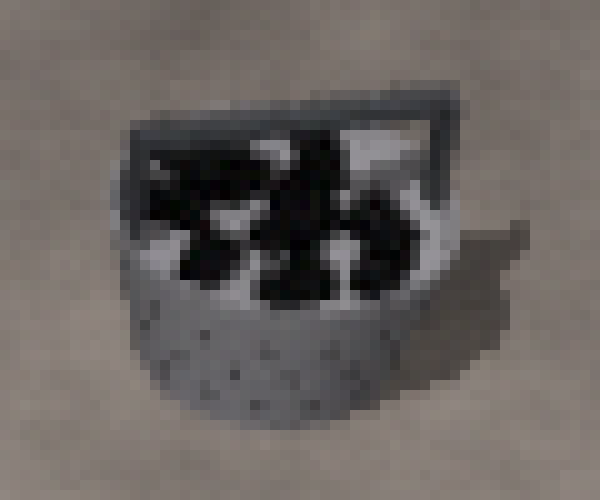

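```bash
cat >> h.py <<'E'
from scipy.spatial.transform import Rotation as Ro
def go(x,y,z,yaw=None):
    """slide(cm)/roll(deg) to TCP x,y,z; yaw=world deg of tool y"""
    s=r.read_state();R=Ro.from_quat(s["eef_rot"]).as_matrix()
    d=R.T@(np.array([x,y,z])-s["ee_pos"])*100
    cy=np.degrees(np.arctan2(R[1,1],R[0,1]));ro=0
    if yaw is not None: ro=-((yaw-cy+180)%360-180)
    print("t",round(s["time"],2),"slide",d.round(2),"roll",round(ro,1),"yaw",round(cy,1),"pos",s["ee_pos"].round(4),"F",s["ft_force"].round(1),"w",round(s["width"],4),"j",s["joint_positions"].round(2),"tilt",R[:,0].round(3))
E
python3 - <<'E'
from m import *
e1=tri((454.75,189.),(358.5,138.));e2=tri((479.75,220.25),(390,134.5));print(e1,e2)
a=plane("top",(454.75,189),.13);b=plane("top",(479.75,220.25),.13);d=a-b;print(a,b,np.linalg.norm(d),(a+b)/2,np.degrees(np.arctan2(d[1],d[0])))
a=plane("side",(358.5,138),.13);b=plane("side",(390,134.5),.13);d=a-b;print(a,b,np.linalg.norm(d),(a+b)/2,np.degrees(np.arctan2(d[1],d[0])))
# rim circle
pts=[(55,210),(75,130),(120,80),(210,45),(300,60),(380,130),(410,220),(390,300)]
P=np.array([plane("top",(435+x/8,180+y/8),.08)[:2] for x,y in pts])
A=np.c_[2*P,np.ones(len(P))];s=np.linalg.lstsq(A,(P**2).sum(1),rcond=None)[0];print("rim c",s[:2],np.sqrt(s[2]+s[:2]@s[:2]))
go(.45,-.35,.33,-40)
E
```

```text
(array([ 0.52342222, -0.31214553,  0.1226127 ]), [np.float64(0.0016699585249253877), np.float64(0.0016699585249254413)]) (array([ 0.41100832, -0.38707011,  0.12790053]), [np.float64(0.0029097929654242106), np.float64(0.0029097929654241586)])
[ 0.5201277  -0.31040675  0.13      ] [ 0.41361384 -0.38626643  0.13      ] 0.1307665588542079 [ 0.46687077 -0.34833659  0.13      ] 35.45865262058232
[ 0.52223869 -0.30200079  0.13      ] [ 0.407477   -0.38369214  0.13      ] 0.140867743674004 [ 0.46485785 -0.34284647  0.13      ] 35.44458355032562
rim c [ 0.46778962 -0.35121125] 0.07528216207351682
t 0.1 slide [-10.8  -16.25 -33.35] roll -33.7 yaw -73.7 pos [ 0.1755 -0.5995  0.2219] F [ 0.2  0.3 -0.5] w 0.0874 j [ 1.26  0.33 -0.06  1.46  0.02  1.35 -0.09] tilt [-0.     0.001 -1.   ]
```

```bash
python3 -c "
from h import *
go(.4,-.45,.36,-45);go(.57,-.0,.36,0)"
```

```text
t 0.1 slide [-13.81  -8.06 -25.74] roll -28.7 yaw -73.7 pos [ 0.1755 -0.5995  0.2219] F [ 0.2  0.3 -0.5] w 0.0874 j [ 1.26  0.33 -0.06  1.46  0.02  1.35 -0.09] tilt [-0.     0.001 -1.   ]
t 0.1 slide [-13.76 -46.47 -54.7 ] roll -73.7 yaw -73.7 pos [ 0.1755 -0.5995  0.2219] F [ 0.2  0.3 -0.5] w 0.0874 j [ 1.26  0.33 -0.06  1.46  0.02  1.35 -0.09] tilt [-0.     0.001 -1.   ]
```

```bash
python3 -m jog '[{"slide":[-13.8,-8,-25.7],"roll":-30},{"slide":[-13.8,-8,-25.7],"roll":-30},{"slide":[-13.8,-8,-25.7],"roll":-30},{"slide":[-13.8,-8,-25.7],"roll":-30},{"slide":[-13.8,-8,-25.7],"roll":-30}]'; python3 -c "
from h import *
go(.55,-.1,.34,0)"
```

```text
time: 0.52
ee_pos: [0.3311, -0.4957, 0.3179]
eef_rot: [-0.649, -0.281, 0.649, -0.28]
ft_force: [-0.2, -0.9, 0.6]
width: 0.0869
t 0.52 slide [ -2.16 -11.17 -43.82] roll -43.3 yaw -43.3 pos [ 0.3311 -0.4957  0.3179] F [-0.2 -0.9  0.6] w 0.0869 j [ 1.09  0.25 -0.23  1.37  0.06  1.53  0.11] tilt [-0.001  0.002 -1.   ]
```

```bash
python3 -m jog '[{"slide":[-2,-6,-22],"roll":-34},{"slide":[-2,-6,-22],"roll":-34},{"slide":[-2,-6,-22],"roll":-34},{"slide":[-2,-6,-22],"roll":-34},{"slide":[-2,-6,-22],"roll":-34}]' ; python3 -c "
from h import *
go(.53,-.0,.34,0)"
```

```text
time: 0.93
ee_pos: [0.4282, -0.3119, 0.3361]
eef_rot: [0.537, 0.461, -0.537, 0.459]
ft_force: [1.0, -0.6, 0.2]
width: 0.0866
t 0.93 slide [ -0.35   5.25 -32.39] roll -8.9 yaw -8.9 pos [ 0.4282 -0.3119  0.3361] F [ 1.  -0.6  0.2] w 0.0866 j [ 0.93  0.11 -0.42  1.5   0.04  1.54  0.35] tilt [-0.001  0.002 -1.   ]
```

```bash
python3 -m jog '[{"slide":[0,4,-22],"roll":-8},{"slide":[0,4,-22],"roll":-20},{"slide":[0,4,-22],"roll":-20},{"slide":[0,4,-22],"roll":-20},{"slide":[0,4,-22],"roll":-20}]' ; python3 -c "
from h import *
go(.5,.12,.32,30)"
```

```text
time: 1.35
ee_pos: [0.496, -0.1151, 0.3362]
eef_rot: [0.449, 0.547, -0.449, 0.546]
ft_force: [0.6, -0.4, 0.3]
width: 0.0869
t 1.35 slide [  1.65   4.94 -22.99] roll -18.8 yaw 11.2 pos [ 0.496  -0.1151  0.3362] F [ 0.6 -0.4  0.3] w 0.0869 j [ 0.72  0.08 -0.62  1.54  0.04  1.54  0.3 ] tilt [-0.001  0.001 -1.   ]
```

```bash
python3 -m jog '[{"slide":[0,5,-20],"roll":-19},{"slide":[0,5,-20],"roll":-19},{"slide":[0,5,-20],"roll":-19},{"slide":[0,5,-20],"roll":-19},{"slide":[0,5,-20],"roll":-19}]' ; python3 -c "
from h import *
go(.4205,.329,.28,30)"
```

```text
time: 1.77
ee_pos: [0.5059, 0.0927, 0.3364]
eef_rot: [0.353, 0.613, -0.353, 0.612]
ft_force: [1.6, 0.3, -0.4]
width: 0.0869
t 1.77 slide [  5.67   4.5  -24.72] roll 0.2 yaw 30.2 pos [0.5059 0.0927 0.3364] F [ 1.6  0.3 -0.4] w 0.0869 j [ 0.49  0.11 -0.81  1.52  0.08  1.54  0.2 ] tilt [-0.001  0.001 -1.   ]
```

```bash
python3 -m jog '[{"slide":[4,4.5,-24.7]},{"slide":[4,4.5,-24.7]},{"slide":[4,4.5,-24.7]},{"slide":[4,4.5,-24.7]},{"slide":[4,4.5,-24.7]}]' ; python3 -c "
from h import *
go(.4205,.329,.25,30)"
```

```text
t 1.77 slide [  8.67   4.5  -24.71] roll 0.2 yaw 30.2 pos [0.5059 0.0927 0.3364] F [ 1.6  0.3 -0.4] w 0.0869 j [ 0.49  0.11 -0.81  1.52  0.08  1.54  0.2 ] tilt [-0.001  0.001 -1.   ]invalid input at $[0]: expected keys slide, roll
```

```bash
python3 -m jog '[{"slide":[4,4.5,-24.7],"roll":0},{"slide":[4,4.5,-24.7],"roll":0},{"slide":[4,4.5,-24.7],"roll":0},{"slide":[4,4.5,-24.7],"roll":0},{"slide":[4,4.5,-24.7],"roll":0}]' ; python3 -c "
from h import *
go(.4205,.329,.25,30)"
```

```text
time: 2.18
ee_pos: [0.4355, 0.2858, 0.3038]
eef_rot: [0.353, 0.613, -0.353, 0.612]
ft_force: [1.1, 0.7, -0.3]
width: 0.0871
t 2.18 slide [ 5.38  0.87 -4.48] roll 0.1 yaw 30.1 pos [0.4355 0.2858 0.3038] F [ 1.1  0.7 -0.3] w 0.0871 j [ 0.21  0.17 -0.97  1.56  0.14  1.49 -0.24] tilt [-0.001  0.    -1.   ]
```

```bash
python3 -m jog '[{"slide":[3,0.9,-4.5],"roll":0},{"slide":[5.4,0.9,-4.5],"roll":0},{"slide":[5.4,0.9,-4.5],"roll":0},{"slide":[5.4,0.9,-4.5],"roll":0}]' ; python3 -c "
from h import *
go(.4205,.329,.178,30)
for n in('top','side'): cv2.imwrite(f'pics/{n}1.png',r.camera(n)[:,:,::-1])
a=cv2.imread('pics/top1.png')[170:270,200:330];b=cv2.imread('pics/side1.png')[190:290,260:390]
cv2.imwrite('pics/c1.png',cv2.resize(cv2.vconcat([a,b]),None,fx=3,fy=3))"
```

```text
time: 2.52
ee_pos: [0.4197, 0.3291, 0.2487]
eef_rot: [0.351, 0.614, -0.353, 0.612]
ft_force: [0.2, -1.0, 0.8]
width: 0.0872
t 2.52 slide [7.07 0.09 0.05] roll 0.3 yaw 30.3 pos [0.4197 0.3291 0.2487] F [ 0.2 -1.   0.8] w 0.0872 j [ 0.11  0.24 -0.99  1.62  0.2   1.39 -0.37] tilt [-0.004 -0.001 -1.   ]
```

View pics/c1.png

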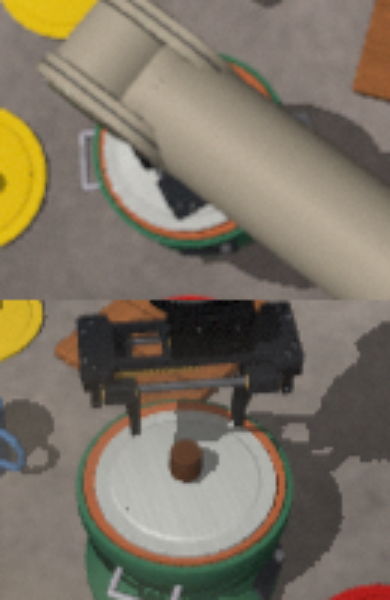

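The side view shows both fingers straddling the knob (about (322,243) in the full picture). I'll descend and close.

```bash
python3 -m jog '[{"slide":[3,0.1,0],"roll":0},{"slide":[5.5,0.1,0],"roll":0},{"slide":[6.7,0.1,0],"roll":0},{"slide":[7,0.1,0],"roll":0},{"slide":[7,0.1,0],"roll":0}]' ; python3 -m jog '[{"slide":[0,0,0],"roll":0},{"slide":[0,0,0],"roll":0},{"slide":[0,0,0],"roll":0},{"slide":[0,0,0],"roll":0},{"slide":[0,0,0],"roll":0}]' 1 25; python3 -c "
from h import *
go(.4205,.329,.28,30)"
```

```text
time: 3.03
ee_pos: [0.4232, 0.3286, 0.1814]
eef_rot: [0.354, 0.612, -0.354, 0.612]
ft_force: [0.1, -0.5, -0.1]
width: 0.0874
time: 3.45
ee_pos: [0.4233, 0.3287, 0.1819]
eef_rot: [0.354, 0.612, -0.353, 0.612]
ft_force: [0.6, -0.5, 0.7]
width: 0.0617
t 3.45 slide [-9.81 -0.22 -0.17] roll -0.0 yaw 30.0 pos [0.4233 0.3287 0.1819] F [ 0.6 -0.5  0.7] w 0.0617 j [ 0.09  0.3  -0.97  1.71  0.26  1.26 -0.42] tilt [ 0.001  0.001 -1.   ]
```

```bash
python3 -m jog '[{"slide":[0.4,-0.2,-0.2],"roll":0},{"slide":[0.4,-0.2,-0.2],"roll":0},{"slide":[0.4,-0.2,-0.2],"roll":0},{"slide":[0.4,-0.2,-0.2],"roll":0},{"slide":[0.4,-0.2,-0.2],"roll":0}]' ; python3 -m jog '[{"slide":[0,0,0],"roll":0},{"slide":[0,0,0],"roll":0},{"slide":[0,0,0],"roll":0}]';  python3 -c "
from h import *
go(.4205,.329,.28,30)"
```

```text
time: 3.87
ee_pos: [0.4205, 0.3295, 0.1778]
eef_rot: [0.354, 0.612, -0.353, 0.612]
ft_force: [-0.7, -0.3, -0.3]
width: 0.0314
time: 4.12
ee_pos: [0.4205, 0.3295, 0.1778]
eef_rot: [0.354, 0.612, -0.353, 0.612]
ft_force: [-0.9, -1.1, 0.1]
width: 0.0312
t 4.12 slide [-10.22  -0.02   0.04] roll -0.0 yaw 30.0 pos [0.4205 0.3295 0.1778] F [-0.9 -1.1  0.1] w 0.0312 j [ 0.09  0.3  -0.97  1.72  0.26  1.26 -0.42] tilt [ 0.     0.001 -1.   ]
```

Gripped (31 mm wide). I'll lift straight up gently.

```bash
python3 -m jog '[{"slide":[-0.5,0,0],"roll":0},{"slide":[-1.5,0,0],"roll":0},{"slide":[-3.5,0,0],"roll":0},{"slide":[-6,0,0],"roll":0},{"slide":[-8,0,0],"roll":0}]' - 40; python3 -c "
from h import *
go(.574,.006,.28,15.5)"
```

```text
time: 4.53
ee_pos: [0.4204, 0.3296, 0.2601]
eef_rot: [0.354, 0.612, -0.353, 0.612]
ft_force: [0.5, 0.4, -3.1]
width: 0.0315
t 4.53 slide [-2.01 -2.88 35.71] roll 14.5 yaw 30.0 pos [0.4204 0.3296 0.2601] F [ 0.5  0.4 -3.1] w 0.0315 j [ 0.12  0.23 -0.99  1.61  0.2   1.41 -0.37] tilt [ 0.001  0.001 -1.   ]
```

```bash
python3 -m jog '[{"slide":[-0.5,-0.3,2],"roll":0},{"slide":[-0.5,-0.5,5],"roll":0},{"slide":[-0.5,-1,9],"roll":2},{"slide":[-0.5,-1.4,13],"roll":4},{"slide":[-0.5,-1.7,17],"roll":6}]' ; python3 -c "
from h import *
go(.574,.006,.2,15.5)"
```

```text
time: 4.95
ee_pos: [0.4909, 0.1723, 0.2661]
eef_rot: [0.386, 0.592, -0.385, 0.593]
ft_force: [0.7, 1.2, -2.6]
width: 0.0312
t 4.95 slide [ 6.61  0.82 18.57] roll 8.5 yaw 24.0 pos [0.4909 0.1723 0.2661] F [ 0.7  1.2 -2.6] w 0.0312 j [ 0.38  0.16 -0.89  1.63  0.13  1.4  -0.1 ] tilt [ 0.002  0.001 -1.   ]
```

```bash
python3 -m jog '[{"slide":[0,0.1,4],"roll":2},{"slide":[0.5,0.3,8],"roll":4},{"slide":[2,0.6,12],"roll":6},{"slide":[4,0.7,16],"roll":8},{"slide":[6,0.8,18.6],"roll":8.5}]' ; python3 -m jog '[{"slide":[0,0,0],"roll":0},{"slide":[0,0,0],"roll":0}]'; python3 -c "
from h import *
go(.574,.006,.08,15.5)
for n in('top','side'): cv2.imwrite(f'pics/{n}2.png',r.camera(n)[:,:,::-1])
a=cv2.imread('pics/top2.png')[110:250,200:420];b=cv2.imread('pics/side2.png')[150:290,220:440]
cv2.imwrite('pics/c2.png',cv2.resize(cv2.vconcat([a,b]),None,fx=2,fy=2))"
```

```text
time: 5.37
ee_pos: [0.5755, 0.0022, 0.207]
eef_rot: [0.431, 0.56, -0.429, 0.563]
ft_force: [0.9, 0.5, -1.9]
width: 0.031
time: 5.53
ee_pos: [0.5754, -0.0007, 0.206]
eef_rot: [0.431, 0.56, -0.43, 0.561]
ft_force: [-0.2, 0.5, -1.7]
width: 0.0308
t 5.53 slide [ 1.26e+01  1.00e-02 -6.90e-01] roll -0.6 yaw 14.9 pos [ 0.5754 -0.0007  0.206 ] F [-0.2  0.5 -1.7] w 0.0308 j [ 0.53  0.32 -0.74  1.59  0.22  1.32  0.02] tilt [ 0.002  0.    -1.   ]
```

View pics/c2.png

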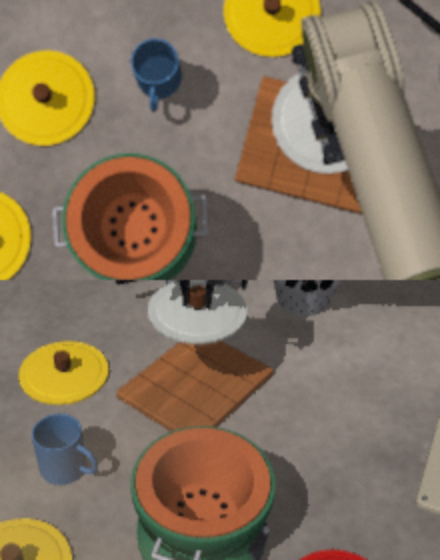

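```bash
python3 -c "
from m import *
a=cv2.imread('pics/side0.png');H=hsv(a)
bd=((H[...,0]<20)&(H[...,1]>80)&(H[...,2]>60)).astype(np.uint8)
for n,roi in(('side',(270,165,95,60)),('top',(305,140,105,85))):
  H=hsv(cv2.imread(f'pics/{n}0.png'));bd=((H[...,0]<20)&(H[...,1]>80)).astype(np.uint8)
  c=big(bd,roi);P=np.array([plane(n,p,.02)[:2] for p in c[:,0].astype(float)]);print(cv2.minAreaRect((P*1000).astype(np.float32)))
"
```

```text
((570.6152954101562, 13.104782104492188), (258.55694580078125, 206.46368408203125), 74.32461547851562)
((573.493896484375, 6.421356201171875), (250.5773468017578, 201.4636688232422), 74.52179718017578)
```

```bash
python3 -m jog '[{"slide":[3,0,-0.75],"roll":0},{"slide":[6.5,-0.05,-0.75],"roll":0},{"slide":[10.5,-0.05,-0.75],"roll":0},{"slide":[13.5,-0.05,-0.75],"roll":0},{"slide":[14.5,-0.05,-0.75],"roll":0}]' ; python3 -m jog '[{"slide":[0,0,0],"roll":0},{"slide":[0,0,0],"roll":0}]';python3 -c "
from h import *
go(.574,.007,.038)"
```

```text
time: 6.05
ee_pos: [0.5714, 0.0119, 0.0597]
eef_rot: [0.429, 0.563, -0.428, 0.562]
ft_force: [-1.2, 0.2, -2.5]
width: 0.0314
time: 6.22
ee_pos: [0.5717, 0.0133, 0.061]
eef_rot: [0.429, 0.563, -0.427, 0.563]
ft_force: [-0.0, 0.8, -2.6]
width: 0.0312
t 6.22 slide [2.3  0.05 0.67] roll 0 yaw 15.5 pos [0.5717 0.0133 0.061 ] F [-0.   0.8 -2.6] w 0.0312 j [ 0.47  0.45 -0.7   1.75  0.33  1.05 -0.07] tilt [ 0.001  0.002 -1.   ]
```

```bash
python3 -m jog '[{"slide":[0.5,0.05,0.6],"roll":0},{"slide":[1,0.05,0.65],"roll":0},{"slide":[1.5,0.05,0.65],"roll":0},{"slide":[1.8,0.05,0.65],"roll":0},{"slide":[1.8,0.05,0.65],"roll":0}]' ;python3 -c "
from h import *
go(.574,.007,.038)"
```

```text
time: 6.63
ee_pos: [0.5736, 0.0071, 0.0425]
eef_rot: [0.429, 0.563, -0.427, 0.563]
ft_force: [0.3, 0.2, -3.2]
width: 0.0312
t 6.63 slide [0.45 0.03 0.02] roll 0 yaw 15.5 pos [0.5736 0.0071 0.0425] F [ 0.3  0.2 -3.2] w 0.0312 j [ 0.47  0.48 -0.68  1.76  0.35  1.02 -0.07] tilt [ 0.001  0.002 -1.   ]
```

```bash
python3 -m jog '[{"slide":[0.2,0,0],"roll":0},{"slide":[0.3,0,0],"roll":0},{"slide":[0.4,0,0],"roll":0},{"slide":[0.45,0,0],"roll":0}]' ;python3 -c "
from h import *
go(.574,.007,.038)"
```

```text
time: 6.97
ee_pos: [0.5736, 0.0071, 0.0379]
eef_rot: [0.429, 0.563, -0.427, 0.563]
ft_force: [0.0, -0.7, -1.9]
width: 0.0308
t 6.97 slide [-0.01  0.03  0.02] roll 0 yaw 15.5 pos [0.5736 0.0071 0.0379] F [ 0.  -0.7 -1.9] w 0.0308 j [ 0.47  0.49 -0.68  1.76  0.35  1.02 -0.08] tilt [ 0.001  0.002 -1.   ]
```

```bash
python3 -m jog '[{"slide":[0.1,0,0],"roll":0},{"slide":[0.15,0,0],"roll":0},{"slide":[0.15,0,0],"roll":0}]' ;python3 -c "
from h import *
go(.574,.007,.038)"
```

```text
time: 7.22
ee_pos: [0.5736, 0.0072, 0.0378]
eef_rot: [0.429, 0.563, -0.428, 0.563]
ft_force: [-6.8, -1.8, 13.0]
width: 0.0312
t 7.22 slide [-0.02  0.03  0.02] roll 0 yaw 15.5 pos [0.5736 0.0072 0.0378] F [-6.8 -1.8 13. ] w 0.0312 j [ 0.46  0.49 -0.68  1.76  0.35  1.02 -0.08] tilt [ 0.     0.001 -1.   ]
```

The lid is in contact with the board. Releasing.

```bash
python3 -m jog '[{"slide":[-0.1,0,0],"roll":0},{"slide":[-0.1,0,0],"roll":0},{"slide":[-0.1,0,0],"roll":0},{"slide":[-0.1,0,0],"roll":0}]' 0.35; python3 -m jog '[{"slide":[0,0,0],"roll":0},{"slide":[0,0,0],"roll":0},{"slide":[-3,0,0],"roll":0},{"slide":[-6,0,0],"roll":0},{"slide":[-10,0,0],"roll":0}]' 0; python3 -c "
from h import *
go(.467,-.349,.28,-54.5)"
```

```text
time: 7.55
ee_pos: [0.5738, 0.0072, 0.0388]
eef_rot: [0.429, 0.563, -0.428, 0.563]
ft_force: [-0.0, 0.0, -0.7]
width: 0.0499
time: 7.97
ee_pos: [0.5723, 0.0069, 0.138]
eef_rot: [0.428, 0.564, -0.428, 0.562]
ft_force: [1.7, -0.3, -1.0]
width: 0.0813
t 7.97 slide [-14.23 -19.69  31.45] roll 70.0 yaw 15.5 pos [0.5723 0.0069 0.138 ] F [ 1.7 -0.3 -1. ] w 0.0813 j [ 0.51  0.37 -0.73  1.68  0.26  1.2  -0.01] tilt [-0.003  0.002 -1.   ]
```

```bash
python3 -m jog '[{"slide":[-5,-2,3],"roll":7},{"slide":[-10,-5,8],"roll":14},{"slide":[-14,-9,14],"roll":21},{"slide":[-14,-12,19],"roll":28},{"slide":[-14,-15,24],"roll":35}]'; python3 -c "
from h import *
go(.467,-.349,.26,-54.5)
for n in('top','side'): cv2.imwrite(f'pics/{n}3.png',r.camera(n)[:,:,::-1])"
```

```text
time: 8.38
ee_pos: [0.5243, -0.1551, 0.2521]
eef_rot: [0.579, 0.407, -0.578, 0.407]
ft_force: [1.0, -1.4, 0.3]
width: 0.0872
t 8.38 slide [-0.81  1.16 20.18] roll 34.7 yaw -19.8 pos [ 0.5243 -0.1551  0.2521] F [ 1.  -1.4  0.3] w 0.0872 j [ 0.72  0.19 -0.59  1.6   0.11  1.38 -0.22] tilt [ 0.     0.001 -1.   ]
```

View pics/top3.png

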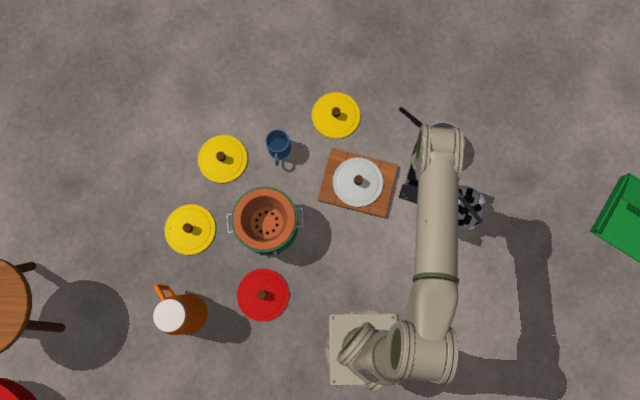

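View pics/side3.png

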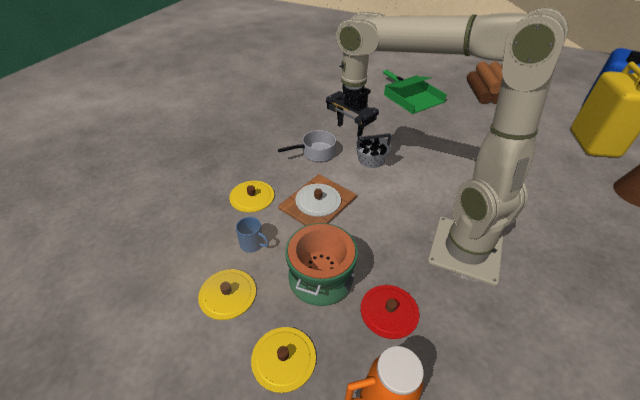

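The lid lies flat in the middle of the board (top (358,182), side (318,199)), knob up. The jiko is open at (264,219) top / (321,252) side, so I'll measure its mouth.

```bash
python3 -c "
import cv2
a=cv2.imread('pics/top3.png')[180:260,220:310];b=cv2.imread('pics/side3.png')[220:310,280:365]
cv2.imwrite('pics/jt.png',cv2.resize(a,None,fx=7,fy=7,interpolation=2));cv2.imwrite('pics/js.png',cv2.resize(b,None,fx=6.5,fy=6.5,interpolation=2))"
```

```text
(no output)
```

View pics/jt.png

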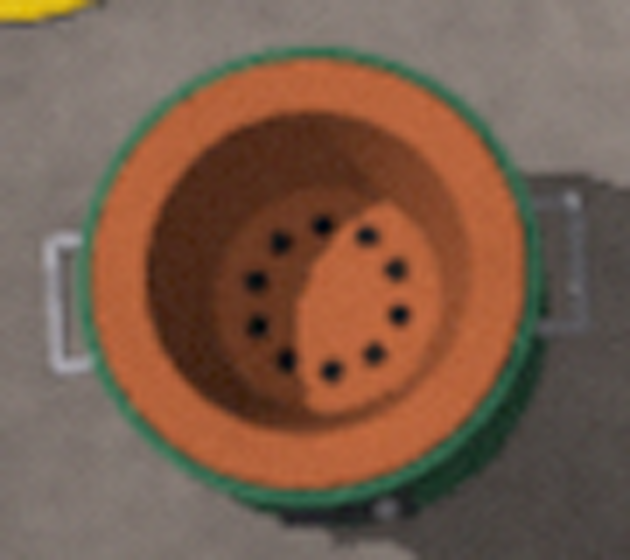

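View pics/js.png

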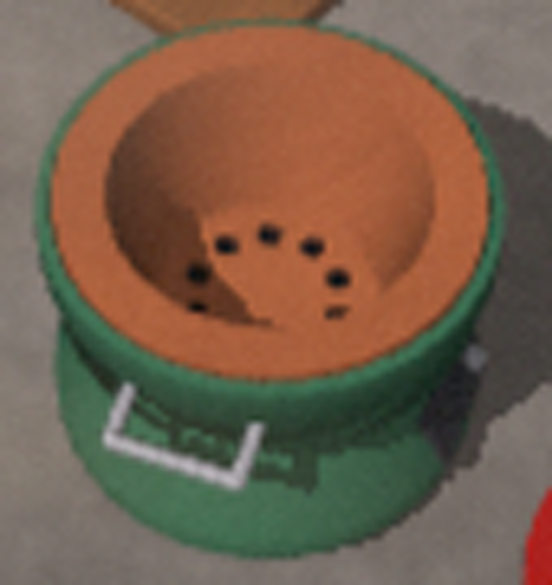

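```bash
python3 -c "
from m import *
for n,roi in(('top',(220,180,85,80)),('side',(280,218,85,70))):
    H=hsv(cv2.imread(f'pics/{n}3.png'))
    for s in (90,110):
        org=((H[...,0]<18)&(H[...,1]>s)).astype(np.uint8)
        k=np.zeros_like(org);x,y,w,h=roi
        k[y:y+h,x:x+w]=org[y:y+h,x:x+w]
        k=cv2.morphologyEx(k,cv2.MORPH_OPEN,np.ones((3,3)))
        c=cv2.convexHull(big(k,roi));print(n,circ(n,big(k,roi),.16),cv2.boundingRect(c))
def fit(P):
    P=np.array(P);A=np.c_[2*P,np.ones(len(P))];s=np.linalg.lstsq(A,(P**2).sum(1),rcond=None)[0];return s[:2],np.sqrt(s[2]+s[:2]@s[:2])
def q(n,L,f,o): return fit([plane(n,((x+.5)/f-.5+o[0],(y+.5)/f-.5+o[1]),.16)[:2] for x,y in L])
print('mouth top',q('top',[(147,270),(160,210),(195,150),(250,118),(310,110),(375,122),(430,165),(468,240),(465,300),(180,370),(240,418),(300,432),(370,422)],7,(220,180)))
print('ring top',q('top',[(92,270),(115,180),(180,95),(250,63),(310,57),(400,75),(470,130),(515,200),(526,280),(510,360),(450,440),(380,480),(310,490),(220,467),(140,400)],7,(220,180)))
print('mouth side',q('side',[(106,190),(120,135),(160,92),(220,65),(433,190),(425,235),(125,235),(160,285),(210,315),(265,327)],6.5,(280,220)))
print('ring side',q('side',[(50,200),(75,115),(140,55),(200,32),(270,24),(350,40),(430,85),(480,145),(490,210),(460,295),(400,350),(330,376),(265,382),(180,362),(95,300)],6.5,(280,220)))
"
```

```text
top [423.7 323.4 199.2 199.3] (233, 188, 62, 62)
top [423.7 323.5 199.1 199.4] (233, 188, 62, 62)
side [422.7 325.5 198.  200.6] (288, 224, 67, 55)
side [422.7 325.5 198.  200.1] (288, 224, 67, 55)
mouth top (array([0.42498016, 0.32388703]), np.float64(0.07555026976045287))
ring top (array([0.42444637, 0.32265689]), np.float64(0.10120695124767581))
mouth side (array([0.42353352, 0.32185178]), np.float64(0.07547548859830576))
ring side (array([0.42241381, 0.32492741]), np.float64(0.10139296290690415))
```

```bash
python3 -m jog '[{"slide":[0,0.5,4],"roll":7},{"slide":[0,0.8,8],"roll":14},{"slide":[0,1,13],"roll":21},{"slide":[0,1.2,17],"roll":28},{"slide":[0,1.2,20.2],"roll":34.7}]'; python3 -m jog '[{"slide":[0,0,0],"roll":0}]';python3 -c "
from h import *
go(.467,-.349,.17,-54.5)"
```

```text
time: 8.9
ee_pos: [0.4638, -0.3553, 0.2516]
eef_rot: [-0.674, -0.21, 0.676, -0.211]
ft_force: [0.9, -0.2, -0.6]
width: 0.0868
time: 8.98
ee_pos: [0.4589, -0.364, 0.2507]
eef_rot: [-0.675, -0.203, 0.679, -0.206]
ft_force: [-1.0, -1.8, -0.6]
width: 0.0869
t 8.98 slide [ 8.06 -0.82 -1.56] roll -1.9 yaw -56.4 pos [ 0.4589 -0.364   0.2507] F [-1.  -1.8 -0.6] w 0.0869 j [ 0.9   0.26 -0.38  1.51  0.1   1.39 -0.47] tilt [-0.004 -0.005 -1.   ]
```

```bash
python3 -m jog '[{"slide":[1,-0.5,-1],"roll":-1.9},{"slide":[3,-0.8,-1.5],"roll":-1.9},{"slide":[5.5,-0.8,-1.6],"roll":-1.9},{"slide":[7.8,-0.8,-1.6],"roll":-1.9},{"slide":[8,-0.8,-1.6],"roll":-1.9}]'; python3 -m jog '[{"slide":[0,0,0],"roll":0},{"slide":[0,0,0],"roll":0}]';python3 -c "
from h import *
go(.467,-.349,.106,-54.5)
for n in('top','side'): cv2.imwrite(f'pics/{n}4.png',r.camera(n)[:,:,::-1])
a=cv2.imread('pics/top4.png')[140:260,380:540];b=cv2.imread('pics/side4.png')[70:190,290:450]
cv2.imwrite('pics/c4.png',cv2.resize(cv2.vconcat([a,b]),None,fx=2.5,fy=2.5))"
```

```text
time: 9.4
ee_pos: [0.4662, -0.3459, 0.1656]
eef_rot: [-0.67, -0.218, 0.676, -0.216]
ft_force: [-0.5, 0.5, -0.6]
width: 0.0869
time: 9.57
ee_pos: [0.4665, -0.3446, 0.1655]
eef_rot: [-0.669, -0.219, 0.676, -0.217]
ft_force: [0.3, 0.1, 0.3]
width: 0.0871
t 9.57 slide [5.95 0.42 0.17] roll 0.4 yaw -54.1 pos [ 0.4665 -0.3446  0.1655] F [0.3 0.1 0.3] w 0.0871 j [ 0.88  0.31 -0.39  1.63  0.13  1.23 -0.48] tilt [-0.01  0.   -1.  ]
```

View pics/c4.png

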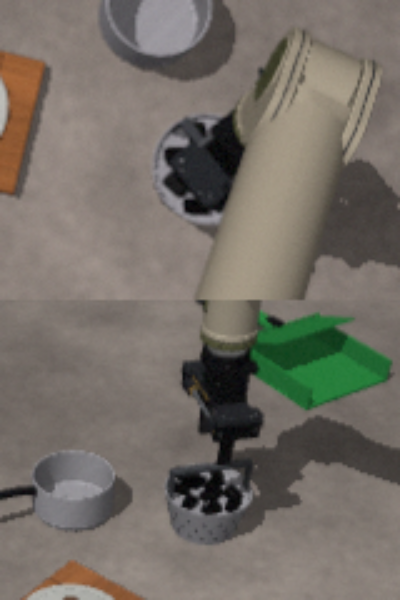

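```bash
python3 -m jog '[{"slide":[1,0.4,0.2],"roll":0},{"slide":[2.5,0.4,0.2],"roll":0},{"slide":[4.2,0.4,0.2],"roll":0},{"slide":[5,0.4,0.2],"roll":0},{"slide":[5,0.4,0.2],"roll":0}]'; python3 -m jog '[{"slide":[0,0,0],"roll":0},{"slide":[0,0,0],"roll":0}]';python3 -c "
from h import *
go(.467,-.349,.106,-54.5)"
```

```text
time: 10.08
ee_pos: [0.4664, -0.35, 0.115]
eef_rot: [-0.669, -0.219, 0.676, -0.216]
ft_force: [-1.4, -0.4, -0.7]
width: 0.0868
time: 10.25
ee_pos: [0.4668, -0.3502, 0.1157]
eef_rot: [-0.67, -0.218, 0.676, -0.217]
ft_force: [-0.1, -0.1, 0.1]
width: 0.0868
t 10.25 slide [ 0.97 -0.08 -0.1 ] roll 0.3 yaw -54.2 pos [ 0.4668 -0.3502  0.1157] F [-0.1 -0.1  0.1] w 0.0868 j [ 0.88  0.36 -0.38  1.68  0.15  1.14 -0.49] tilt [-0.01 -0.   -1.  ]
```

```bash
python3 -m jog '[{"slide":[0.5,-0.1,-0.1],"roll":0},{"slide":[0.9,-0.1,-0.1],"roll":0},{"slide":[0.95,-0.1,-0.1],"roll":0},{"slide":[0.95,-0.1,-0.1],"roll":0},{"slide":[0.95,-0.1,-0.1],"roll":0}]' 0.6 25; python3 -m jog '[{"slide":[0,0,0],"roll":0},{"slide":[0,0,0],"roll":0},{"slide":[0,0,0],"roll":0},{"slide":[0,0,0],"roll":0}]';python3 -c "
from h import *
go(.467,-.349,.106,-54.5)
a=r.camera('side')[:,:,::-1][110:190,330:430]
b=r.camera('top')[:,:,::-1][160:240,420:520]
cv2.imwrite('pics/c5.png',cv2.resize(cv2.hconcat([a,b]),None,fx=4,fy=4))"
```

```text
time: 10.67
ee_pos: [0.4669, -0.3489, 0.1063]
eef_rot: [-0.67, -0.218, 0.676, -0.217]
ft_force: [-0.2, -0.6, -0.1]
width: 0.0612
time: 11.0
ee_pos: [0.467, -0.3489, 0.1064]
eef_rot: [-0.67, -0.218, 0.676, -0.217]
ft_force: [-0.1, 0.5, 0.2]
width: 0.0381
t 11.0 slide [0.04 0.01 0.  ] roll 0.3 yaw -54.2 pos [ 0.467  -0.3489  0.1064] F [-0.1  0.5  0.2] w 0.0381 j [ 0.88  0.36 -0.38  1.69  0.15  1.12 -0.5 ] tilt [-0.01  -0.001 -1.   ]
```

View pics/c5.png

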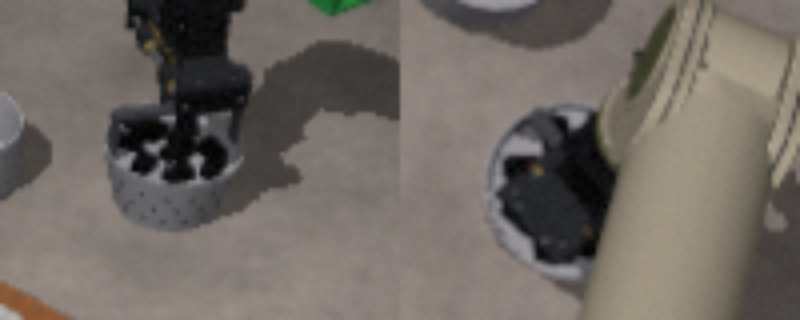

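```bash
python3 -m jog '[{"slide":[0,0,0],"roll":0},{"slide":[0,0,0],"roll":0},{"slide":[0,0,0],"roll":0},{"slide":[0,0,0],"roll":0},{"slide":[0,0,0],"roll":0}]' 1 30; python3 -m jog '[{"slide":[0,0,0],"roll":0},{"slide":[0,0,0],"roll":0},{"slide":[0,0,0],"roll":0},{"slide":[0,0,0],"roll":0}]' - 50;python3 -c "
from h import *
go(.467,-.349,.36,-54.5)"
```

```text
time: 11.52
ee_pos: [0.4669, -0.3487, 0.1062]
eef_rot: [-0.67, -0.218, 0.676, -0.216]
ft_force: [-0.1, 1.0, -0.1]
width: 0.0134
time: 11.85
ee_pos: [0.4669, -0.3486, 0.1062]
eef_rot: [-0.67, -0.219, 0.676, -0.216]
ft_force: [-0.3, 1.0, -0.7]
width: 0.013
t 11.85 slide [-25.38  -0.1    0.22] roll 0.3 yaw -54.2 pos [ 0.4669 -0.3486  0.1062] F [-0.3  1.  -0.7] w 0.013 j [ 0.88  0.37 -0.38  1.69  0.15  1.12 -0.5 ] tilt [-0.01 -0.   -1.  ]
```

```bash
python3 -m jog '[{"slide":[-0.5,0,0],"roll":0},{"slide":[-1.5,0,0],"roll":0},{"slide":[-3.5,0,0],"roll":0},{"slide":[-6,0,0],"roll":0},{"slide":[-8.5,0,0],"roll":0}]'; python3 -m jog '[{"slide":[-2.5,0,0],"roll":0},{"slide":[-5.5,0,0],"roll":0},{"slide":[-8.5,0,0],"roll":0},{"slide":[-11.5,0,0],"roll":0},{"slide":[-13,0,0],"roll":0}]';python3 -c "
from h import *
go(.55,-.1,.35,-20)
a=r.camera('side')[:,:,::-1][30:190,290:490]
b=r.camera('top')[:,:,::-1][120:280,400:600]
cv2.imwrite('pics/c6.png',cv2.resize(cv2.hconcat([a,b]),None,fx=2,fy=2))"
```

```text
time: 12.27
ee_pos: [0.4674, -0.3484, 0.1925]
eef_rot: [-0.669, -0.219, 0.676, -0.216]
ft_force: [1.3, -0.2, -3.7]
width: 0.0133
time: 12.68
ee_pos: [0.4693, -0.3487, 0.3275]
eef_rot: [-0.67, -0.217, 0.675, -0.218]
ft_force: [0.3, -0.4, -3.6]
width: 0.0134
t 12.68 slide [ -2.37 -15.44 -21.09] roll -34.2 yaw -54.2 pos [ 0.4693 -0.3487  0.3275] F [ 0.3 -0.4 -3.6] w 0.0134 j [ 0.88  0.24 -0.39  1.38  0.1   1.55 -0.45] tilt [-0.006 -0.003 -1.   ]
```

View pics/c6.png

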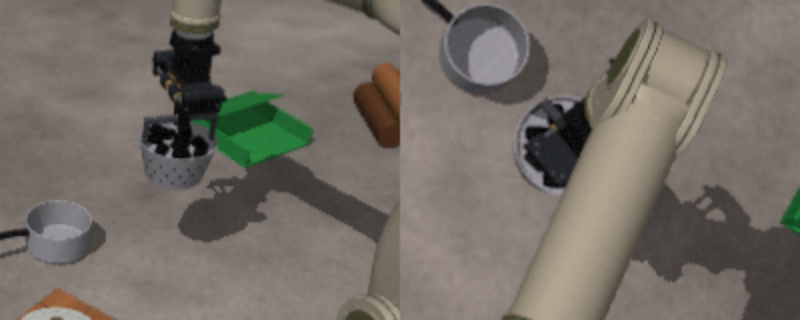

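The basket hangs upright from the gripper (side (380,115)). I'll carry it over along an arc.

```bash
python3 -m jog '[{"slide":[-0.3,-1,-1.2],"roll":-3},{"slide":[-0.8,-2.5,-3.5],"roll":-6},{"slide":[-1.4,-4.6,-6.3],"roll":-11},{"slide":[-1.4,-6.6,-9],"roll":-16},{"slide":[-1.4,-8.6,-11.7],"roll":-20}]'; python3 -c "
from h import *
go(.55,-.05,.345,0)"
```

```text
time: 13.2
ee_pos: [0.5141, -0.209, 0.3386]
eef_rot: [-0.622, -0.333, 0.627, -0.332]
ft_force: [1.0, 0.4, -4.0]
width: 0.0132
t 13.2 slide [ -0.71  -5.9  -15.19] roll -33.9 yaw -33.9 pos [ 0.5141 -0.209   0.3386] F [ 1.   0.4 -4. ] w 0.0132 j [ 0.75  0.18 -0.52  1.42  0.1   1.56 -0.36] tilt [-0.007 -0.002 -1.   ]
```

```bash
python3 -m jog '[{"slide":[-0.2,-1.2,-3],"roll":-5},{"slide":[-0.3,-2.3,-6],"roll":-10},{"slide":[-0.5,-3.5,-9],"roll":-15},{"slide":[-0.7,-4.7,-12],"roll":-20},{"slide":[-0.7,-5.5,-15],"roll":-25}]'; python3 -c "
from h import *
go(.54,.1,.345,10)"
```

```text
time: 13.62
ee_pos: [0.5516, -0.0519, 0.3442]
eef_rot: [-0.533, -0.462, 0.539, -0.46]
ft_force: [0.7, 0.1, -3.3]
width: 0.0132
t 13.62 slide [ -0.11  -3.43 -14.84] roll -18.7 yaw -8.7 pos [ 0.5516 -0.0519  0.3442] F [ 0.7  0.1 -3.3] w 0.0132 j [ 0.58  0.2  -0.67  1.41  0.13  1.58 -0.23] tilt [-0.008 -0.003 -1.   ]
```

```bash
python3 -m jog '[{"slide":[0,-0.6,-3.2],"roll":-5},{"slide":[0,-1.2,-6.5],"roll":-10},{"slide":[0,-2,-9.8],"roll":-15},{"slide":[0,-2.6,-12.6],"roll":-19},{"slide":[0,-3.2,-15],"roll":-19}]'; python3 -c "
from h import *
go(.4235,.324,.345,20)"
```

```text
time: 14.03
ee_pos: [0.5414, 0.1035, 0.3425]
eef_rot: [0.448, 0.547, -0.454, 0.542]
ft_force: [0.2, 0.0, -3.4]
width: 0.0134
t 14.03 slide [ -0.19  -7.49 -23.86] roll -9.3 yaw 10.7 pos [0.5414 0.1035 0.3425] F [ 0.2  0.  -3.4] w 0.0134 j [ 0.4   0.22 -0.8   1.41  0.16  1.59 -0.2 ] tilt [-0.01  -0.003 -1.   ]
```

```bash
python3 -m jog '[{"slide":[0,-0.8,-3],"roll":-2},{"slide":[0,-1.6,-6],"roll":-4},{"slide":[0,-2.6,-9],"roll":-6},{"slide":[0,-3.6,-12],"roll":-8},{"slide":[0,-4.6,-15],"roll":-10}]'; python3 -c "
from h import *
go(.4235,.324,.335,20)"
```

```text
time: 14.45
ee_pos: [0.4669, 0.2431, 0.3415]
eef_rot: [0.398, 0.585, -0.405, 0.579]
ft_force: [0.2, 0.2, -3.8]
width: 0.013
t 14.45 slide [ 0.67 -1.17 -9.1 ] roll 0.8 yaw 20.8 pos [0.4669 0.2431 0.3415] F [ 0.2  0.2 -3.8] w 0.013 j [ 0.25  0.18 -0.92  1.47  0.14  1.58 -0.3 ] tilt [-0.012 -0.004 -1.   ]
```

```bash
python3 -m jog '[{"slide":[0.2,-0.4,-2.5],"roll":0},{"slide":[0.4,-0.7,-5],"roll":0},{"slide":[0.6,-1,-7],"roll":0},{"slide":[0.6,-1.1,-8.3],"roll":0},{"slide":[0.6,-1.2,-9],"roll":0}]';python3 -m jog '[{"slide":[0,0,0],"roll":0},{"slide":[0,0,0],"roll":0},{"slide":[0,0,0],"roll":0}]'; python3 -c "
from h import *
go(.4235,.324,.335,20)
for n in('top','side'): cv2.imwrite(f'pics/{n}7.png',r.camera(n)[:,:,::-1])
a=cv2.imread('pics/top7.png')[140:300,180:380];b=cv2.imread('pics/side7.png')[150:310,240:440]
cv2.imwrite('pics/c7.png',cv2.resize(cv2.hconcat([a,b]),None,fx=2,fy=2))"
```

```text
time: 14.87
ee_pos: [0.4218, 0.3244, 0.3344]
eef_rot: [0.397, 0.586, -0.405, 0.58]
ft_force: [-0.4, 0.0, -4.7]
width: 0.0133
time: 15.12
ee_pos: [0.4225, 0.3232, 0.3339]
eef_rot: [0.397, 0.585, -0.405, 0.579]
ft_force: [-0.2, 0.1, -3.3]
width: 0.0133
t 15.12 slide [-0.11  0.12 -0.03] roll 0.9 yaw 20.9 pos [0.4225 0.3232 0.3339] F [-0.2  0.1 -3.3] w 0.0133 j [ 0.1   0.21 -0.97  1.47  0.17  1.57 -0.5 ] tilt [-0.014 -0.005 -1.   ]
```

View pics/c7.png

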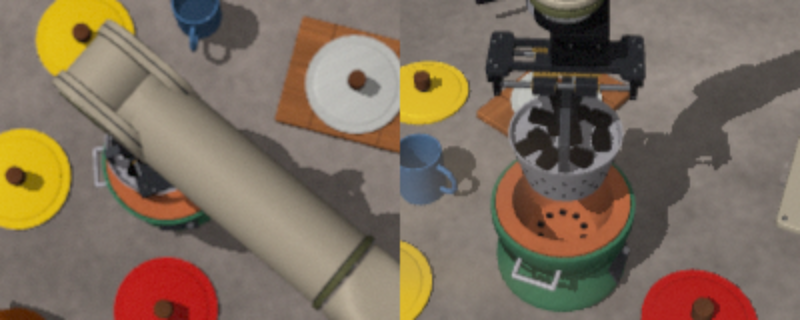

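```bash
python3 -c "
import cv2
b=cv2.imread('pics/side7.png')[185:255,285:365]
cv2.imwrite('pics/bs7.png',cv2.resize(b,None,fx=8,fy=8,interpolation=2))"
```

```text
(no output)
```

View pics/bs7.png

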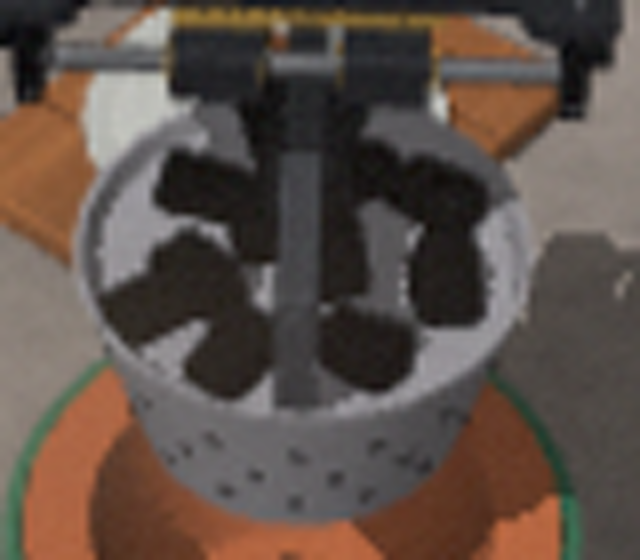

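```bash
python3 -c "
from m import *
def q(n,L,f,o,z):
    P=np.array([plane(n,((x+.5)/f-.5+o[0],(y+.5)/f-.5+o[1]),z)[:2] for x,y in L])
    A=np.c_[2*P,np.ones(len(P))];s=np.linalg.lstsq(A,(P**2).sum(1),rcond=None)[0];return s[:2],np.sqrt(s[2]+s[:2]@s[:2])
L=[(75,250),(82,200),(110,155),(160,118),(532,250),(525,210),(500,165),(515,310),(450,378),(380,408),(300,418),(220,405),(150,370),(100,320)]
for z in(.300,.308): print(q('side',L,8,(285,185),z))
"
```

```text
(array([0.42501311, 0.31581262]), np.float64(0.07780254938379427))
(array([0.42218025, 0.32273823]), np.float64(0.07694147306348284))
```

```bash
python3 -m jog '[{"slide":[1.5,0.12,-0.03],"roll":0},{"slide":[3.5,0.12,0],"roll":0},{"slide":[5.5,0.12,0],"roll":0},{"slide":[7.3,0.12,0],"roll":0},{"slide":[8.3,0.12,0],"roll":0}]';python3 -m jog '[{"slide":[0,0,0],"roll":0},{"slide":[0,0,0],"roll":0},{"slide":[0,0,0],"roll":0}]'; python3 -c "
from h import *
go(.4235,.324,.215)"
```

```text
time: 15.63
ee_pos: [0.4227, 0.3219, 0.2492]
eef_rot: [0.397, 0.585, -0.406, 0.579]
ft_force: [-0.1, 0.1, -3.6]
width: 0.0136
time: 15.88
ee_pos: [0.4232, 0.322, 0.2502]
eef_rot: [0.397, 0.585, -0.406, 0.579]
ft_force: [0.5, 0.0, -3.2]
width: 0.0131
t 15.88 slide [ 3.52  0.15 -0.18] roll 0 yaw 20.8 pos [0.4232 0.322  0.2502] F [ 0.5  0.  -3.2] w 0.0131 j [ 0.11  0.24 -0.97  1.61  0.19  1.41 -0.52] tilt [-0.014 -0.006 -1.   ]
```

```bash
python3 -m jog '[{"slide":[1,0.15,-0.18],"roll":0},{"slide":[2,0.15,-0.18],"roll":0},{"slide":[3,0.15,-0.18],"roll":0},{"slide":[3.4,0.15,-0.18],"roll":0},{"slide":[3.5,0.15,-0.18],"roll":0}]';python3 -m jog '[{"slide":[0,0,0],"roll":0},{"slide":[0,0,0],"roll":0},{"slide":[0,0,0],"roll":0}]'; python3 -c "
from h import *
go(.4235,.324,.197)
for n in('top','side'): cv2.imwrite(f'pics/{n}8.png',r.camera(n)[:,:,::-1])
b=cv2.imread('pics/side8.png')[210:290,275:365]
cv2.imwrite('pics/c8.png',cv2.resize(b,None,fx=7,fy=7,interpolation=2))"
```

```text
time: 16.3
ee_pos: [0.423, 0.3235, 0.2138]
eef_rot: [0.397, 0.585, -0.407, 0.579]
ft_force: [0.7, -0.5, -3.2]
width: 0.0131
time: 16.55
ee_pos: [0.4231, 0.3236, 0.2141]
eef_rot: [0.397, 0.585, -0.407, 0.579]
ft_force: [-0.6, -0.7, -3.1]
width: 0.0131
t 16.55 slide [ 1.71  0.08 -0.02] roll 0 yaw 20.8 pos [0.4231 0.3236 0.2141] F [-0.6 -0.7 -3.1] w 0.0131 j [ 0.09  0.27 -0.96  1.66  0.22  1.34 -0.54] tilt [-0.015 -0.007 -1.   ]
```

View pics/c8.png

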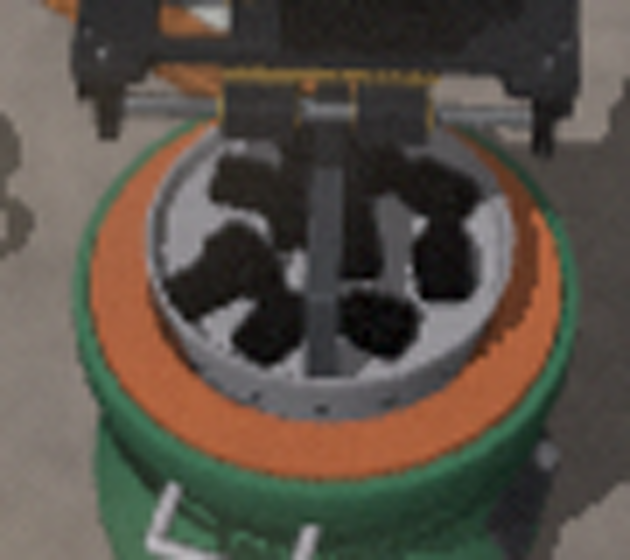

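```bash
python3 -m jog '[{"slide":[0.4,0.08,0],"roll":0},{"slide":[0.8,0.08,0],"roll":0},{"slide":[1.1,0.08,0],"roll":0},{"slide":[1.3,0.08,0],"roll":0},{"slide":[1.3,0.08,0],"roll":0}]';python3 -m jog '[{"slide":[0,0,0],"roll":0},{"slide":[0,0,0],"roll":0}]'; python3 -c "
from h import *
go(.4235,.324,.192)"
```

```text
time: 17.07
ee_pos: [0.4234, 0.3236, 0.2005]
eef_rot: [0.396, 0.585, -0.407, 0.579]
ft_force: [-0.4, -0.8, -4.0]
width: 0.0131
time: 17.23
ee_pos: [0.4234, 0.3236, 0.2005]
eef_rot: [0.396, 0.585, -0.407, 0.579]
ft_force: [-0.6, 0.1, -3.7]
width: 0.0131
t 17.23 slide [ 0.85  0.04 -0.03] roll 0 yaw 20.8 pos [0.4234 0.3236 0.2005] F [-0.6  0.1 -3.7] w 0.0131 j [ 0.09  0.28 -0.96  1.68  0.23  1.32 -0.55] tilt [-0.016 -0.007 -1.   ]
```

```bash
python3 -m jog '[{"slide":[0.1,0,0],"roll":0},{"slide":[0.2,0,0],"roll":0},{"slide":[0.3,0,0],"roll":0},{"slide":[0.3,0,0],"roll":0},{"slide":[0.3,0,0],"roll":0}]'
```

```text
time: 17.65
ee_pos: [0.4234, 0.3235, 0.1974]
eef_rot: [0.396, 0.585, -0.407, 0.579]
ft_force: [0.1, 0.0, -4.4]
width: 0.0131
```

```bash
python3 -m jog '[{"slide":[0.05,0,0],"roll":0},{"slide":[0.1,0,0],"roll":0},{"slide":[0.15,0,0],"roll":0},{"slide":[0.15,0,0],"roll":0}]'
```

```text
time: 17.98
ee_pos: [0.4235, 0.3235, 0.1959]
eef_rot: [0.397, 0.585, -0.407, 0.579]
ft_force: [0.9, 0.7, -2.4]
width: 0.0132
```

```bash
python3 -m jog '[{"slide":[0.05,0,0],"roll":0},{"slide":[0.05,0,0],"roll":0},{"slide":[0.05,0,0],"roll":0}]'; python3 -c "
from h import *
go(.4235,.324,.192)"
```

```text
time: 18.23
ee_pos: [0.4236, 0.3235, 0.1954]
eef_rot: [0.397, 0.585, -0.407, 0.579]
ft_force: [0.9, -0.5, -3.1]
width: 0.014
t 18.23 slide [ 0.34  0.01 -0.05] roll 0 yaw 20.8 pos [0.4236 0.3235 0.1954] F [ 0.9 -0.5 -3.1] w 0.014 j [ 0.09  0.29 -0.95  1.69  0.24  1.31 -0.55] tilt [-0.016 -0.007 -1.   ]
```

```bash
python3 -m jog '[{"slide":[0.05,0,0],"roll":0},{"slide":[0.05,0,0],"roll":0},{"slide":[0.05,0,0],"roll":0}]'
```

```text
time: 18.48
ee_pos: [0.4237, 0.3235, 0.1949]
eef_rot: [0.397, 0.585, -0.407, 0.579]
ft_force: [1.1, 0.3, -2.8]
width: 0.0135
```

```bash
python3 -m jog '[{"slide":[0.05,0,0],"roll":0},{"slide":[0.05,0,0],"roll":0},{"slide":[0.05,0,0],"roll":0}]'
```

```text
time: 18.73
ee_pos: [0.4237, 0.3235, 0.1945]
eef_rot: [0.397, 0.585, -0.407, 0.579]
ft_force: [0.8, -0.3, -2.2]
width: 0.013
```

```bash
python3 -m jog '[{"slide":[0,0.05,0.02],"roll":0},{"slide":[0,0.05,0.02],"roll":0},{"slide":[0,0.05,0.02],"roll":0}]'
```

```text
time: 18.98
ee_pos: [0.4241, 0.3235, 0.1944]
eef_rot: [0.396, 0.585, -0.407, 0.579]
ft_force: [-0.0, -0.5, -3.2]
width: 0.013
```

```bash
python3 -m jog '[{"slide":[0.05,0,0],"roll":0},{"slide":[0.05,0,0],"roll":0},{"slide":[0.05,0,0],"roll":0}]';  python3 -c "
from h import *
for i in range(1): s=r.read_state();print(s['torque'].round(3))"
```

```text
time: 19.23
ee_pos: [0.4241, 0.3235, 0.1938]
eef_rot: [0.396, 0.585, -0.407, 0.579]
ft_force: [0.9, -0.0, -3.4]
width: 0.0135
[-0.011 -0.43  -0.068]
```

```bash
python3 -m jog '[{"slide":[0.05,0.03,0.01],"roll":0},{"slide":[0.05,0.03,0.01],"roll":0},{"slide":[0.05,0.03,0.01],"roll":0}]'; python3 -c "
from h import *
for i in range(1): s=r.read_state();print(s['torque'].round(3))"
```

```text
time: 19.48
ee_pos: [0.4243, 0.3234, 0.1932]
eef_rot: [0.396, 0.585, -0.407, 0.579]
ft_force: [0.8, -0.5, -3.5]
width: 0.0131
[-0.016 -0.326  0.05 ]
```

```bash
python3 -m jog '[{"slide":[0.05,0,0],"roll":0},{"slide":[0.05,0,0],"roll":0},{"slide":[0.05,0,0],"roll":0}]';  python3 -c "
from h import *
for i in range(1): s=r.read_state();print(s['torque'].round(3))"
```

```text
time: 19.73
ee_pos: [0.4243, 0.3235, 0.1927]
eef_rot: [0.396, 0.585, -0.407, 0.579]
ft_force: [0.3, 0.1, -3.2]
width: 0.0132
[-0.015 -0.323 -0.065]
```

Fz is still at the free-hanging value, so I'll continue in half-millimetre steps.

```bash
python3 -m jog '[{"slide":[0.05,0,0],"roll":0},{"slide":[0.05,0,0],"roll":0},{"slide":[0.05,0,0],"roll":0}]';  python3 -c "
from h import *
for i in range(1): s=r.read_state();print(s['torque'].round(3))"
```

```text
time: 19.98
ee_pos: [0.4242, 0.3235, 0.1924]
eef_rot: [0.396, 0.585, -0.407, 0.579]
ft_force: [-1.1, -1.2, -0.5]
width: 0.0132
[-0.182 -0.067 -0.003]
```

```bash
python3 -m jog '[{"slide":[0.03,0,0],"roll":0},{"slide":[0.03,0,0],"roll":0},{"slide":[0.03,0,0],"roll":0}]';  python3 -c "
from h import *
for i in range(1): s=r.read_state();print(s['torque'].round(3))"
```

```text
time: 20.23
ee_pos: [0.4241, 0.3236, 0.1923]
eef_rot: [0.396, 0.585, -0.407, 0.579]
ft_force: [-2.0, -0.9, 2.6]
width: 0.0132
[-0.296  0.091  0.012]
```

```bash
python3 -m jog '[{"slide":[-0.02,-0.02,-0.01],"roll":0},{"slide":[-0.02,-0.02,-0.01],"roll":0},{"slide":[-0.02,-0.02,-0.01],"roll":0}]';  python3 -c "
from h import *
s=r.read_state();print(s['torque'].round(3))
for n in('top','side'): cv2.imwrite(f'pics/{n}9.png',r.camera(n)[:,:,::-1])
b=cv2.imread('pics/side9.png')[210:290,275:365]
cv2.imwrite('pics/c9.png',cv2.resize(b,None,fx=7,fy=7,interpolation=2))"
```

```text
time: 20.48
ee_pos: [0.424, 0.3235, 0.1923]
eef_rot: [0.396, 0.585, -0.407, 0.579]
ft_force: [1.3, -0.1, -1.9]
width: 0.0134
[-0.069 -0.431  0.023]
```

View pics/c9.png

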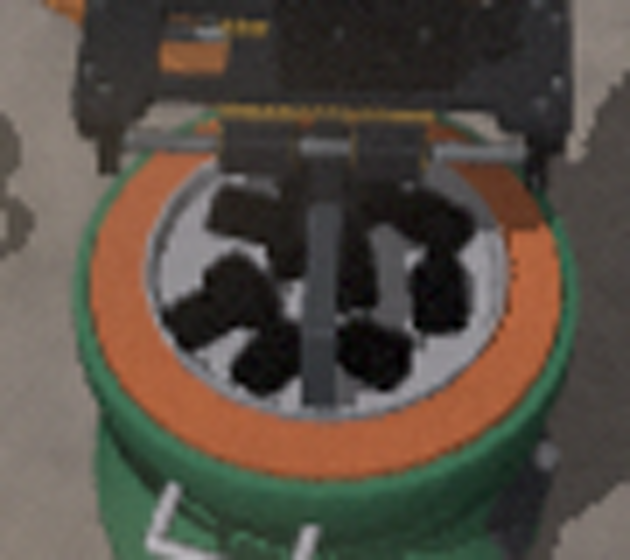

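The basket sits level and concentric in the mouth (rim centre about (321,252) side), with the handle at its expected resting height. I'll relax the grip and then open.

```bash
python3 -m jog '[{"slide":[0,0,0],"roll":0},{"slide":[0,0,0],"roll":0},{"slide":[0,0,0],"roll":0}]' - 3;  python3 -m jog '[{"slide":[0,0,0],"roll":0},{"slide":[0,0,0],"roll":0},{"slide":[0,0,0],"roll":0},{"slide":[0,0,0],"roll":0}]' 0.6; python3 -c "
from h import *
go(.4235,.324,.192)"
```

```text
time: 20.83
ee_pos: [0.4239, 0.3236, 0.1922]
eef_rot: [0.396, 0.585, -0.407, 0.579]
ft_force: [0.1, 0.4, -1.8]
width: 0.0138
time: 21.17
ee_pos: [0.424, 0.3237, 0.1924]
eef_rot: [0.396, 0.585, -0.407, 0.579]
ft_force: [0.2, 0.1, -0.4]
width: 0.031
t 21.17 slide [ 0.04 -0.03 -0.05] roll 0 yaw 20.8 pos [0.424  0.3237 0.1924] F [ 0.2  0.1 -0.4] w 0.031 j [ 0.08  0.29 -0.95  1.69  0.24  1.3  -0.55] tilt [-0.016 -0.007 -1.   ]
```

Released. I'll open wider and rise straight up.

```bash
python3 -m jog '[{"slide":[0,0,0],"roll":0},{"slide":[-0.2,0,0],"roll":0},{"slide":[-0.8,0,0],"roll":0},{"slide":[-2,0,0],"roll":0},{"slide":[-4,0,0],"roll":0}]' 0.5; python3 -m jog '[{"slide":[-3,0,0],"roll":0},{"slide":[-6,0,0],"roll":0},{"slide":[-9,0,0],"roll":0},{"slide":[-12,0,0],"roll":0},{"slide":[-14,0,0],"roll":0}]' 0;python3 -c "
from h import *
go(.54,.05,.38)"
```

```text
time: 21.58
ee_pos: [0.4241, 0.3235, 0.2325]
eef_rot: [0.396, 0.586, -0.407, 0.578]
ft_force: [0.4, 0.6, 0.2]
width: 0.0431
time: 22.0
ee_pos: [0.4266, 0.325, 0.3766]
eef_rot: [0.397, 0.585, -0.406, 0.579]
ft_force: [-0.4, 0.9, -0.6]
width: 0.0691
t 22.0 slide [-0.34  0.84 29.74] roll 0 yaw 20.8 pos [0.4266 0.325  0.3766] F [-0.4  0.9 -0.6] w 0.0691 j [ 0.08  0.22 -0.97  1.37  0.18  1.66 -0.5 ] tilt [-0.015 -0.006 -1.   ]
```

```bash
python3 -m jog '[{"slide":[0,0.2,4],"roll":0},{"slide":[0,0.4,8],"roll":0},{"slide":[0,0.6,12],"roll":0},{"slide":[0,0.8,16],"roll":0},{"slide":[0,0.8,20],"roll":0}]'; python3 -m jog '[{"slide":[0,0,3],"roll":0},{"slide":[0,0,7],"roll":0},{"slide":[0,0,11],"roll":0},{"slide":[0,0,15],"roll":0},{"slide":[0,0,15],"roll":0}]';python3 -c "
from h import *
go(.54,.05,.38)
for n in('top','side'): cv2.imwrite(f'pics/{n}10.png',r.camera(n)[:,:,::-1])
a=cv2.imread('pics/top10.png')[90:270,210:390];b=cv2.imread('pics/side10.png')[160:340,220:400]
cv2.imwrite('pics/c10.png',cv2.resize(cv2.hconcat([a,b]),None,fx=2.2,fy=2.2,interpolation=2))"
```

```text
time: 22.42
ee_pos: [0.5055, 0.1392, 0.378]
eef_rot: [0.397, 0.585, -0.406, 0.579]
ft_force: [1.5, 0.4, 0.2]
width: 0.0863
time: 22.83
ee_pos: [0.5605, -0.0105, 0.3779]
eef_rot: [0.4, 0.582, -0.41, 0.577]
ft_force: [0.2, -0.2, -0.6]
width: 0.087
t 22.83 slide [-0.23  0.15 -6.39] roll 0 yaw 20.2 pos [ 0.5605 -0.0105  0.3779] F [ 0.2 -0.2 -0.6] w 0.087 j [ 0.54  0.24 -0.75  1.31  0.17  1.67  0.17] tilt [-0.014 -0.008 -1.   ]
```

View pics/c10.png

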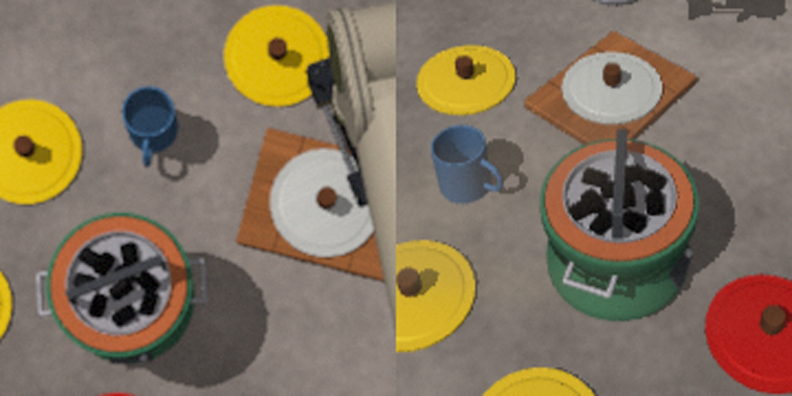

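View pics/top10.png

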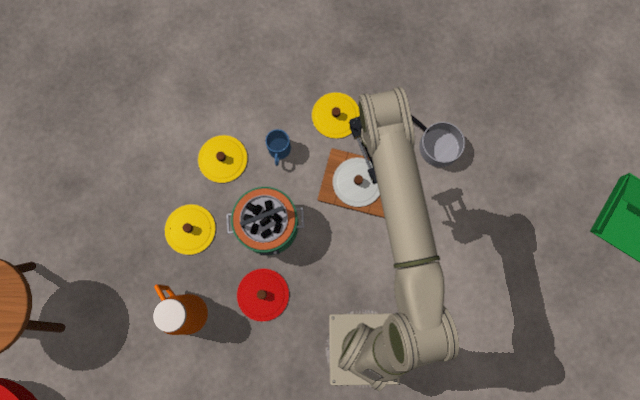

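```bash
python3 -c "
import cv2
a=cv2.imread('pics/top10.png')[190:250,232:300];b=cv2.imread('pics/side10.png')[215:285,285:360]
cv2.imwrite('pics/e.png',cv2.resize(cv2.hconcat([cv2.resize(a,(400,360)),cv2.resize(b,(400,373))[:360]]),None,fx=1,fy=1))"
```

```text
(no output)
```

View pics/e.png

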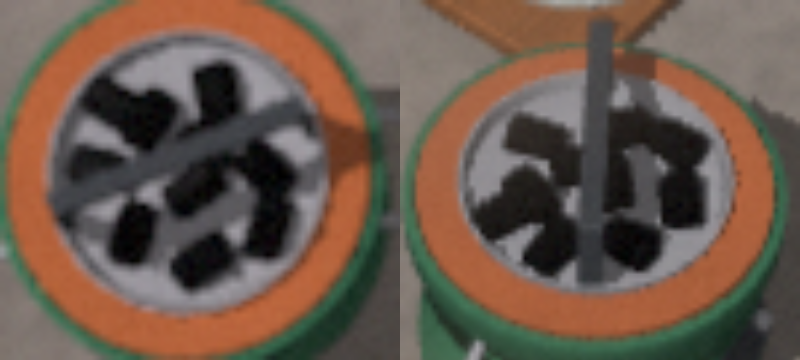

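```bash
python3 -c "
from h import *
T=lambda x,y:(232+x*68/400,190+y*60/360);S=lambda x,y:(285+x*75/400,215+y*70/373)
a=tri(T(55,198),S(191,226));b=tri(T(302,108),S(200,25));print(a,b)
c=tri((357.6,180.2),(318,193.8));print('lid knob',c)"
```

```text
(array([0.39954833, 0.38721226, 0.20877967]), [np.float64(0.002184701009309163), np.float64(0.0021847010093091206)]) (array([0.44859343, 0.25588195, 0.20806331]), [np.float64(0.0003800438610332025), np.float64(0.00038004386103331615)])
lid knob (array([0.57229747, 0.00806785, 0.05261329]), [np.float64(0.0003263421573402258), np.float64(0.00032634215734007253)])
```

Both handle ends triangulate to about 0.208 m, so the basket is level. The lid knob reads 0.0526 m against an expected 0.053 m, so the lid is flat. Handing in.

```bash
python3 -c "
from bench import r
print(r.close_job(), r.read_state()['time'])"
```

```text
the job is handed in; nothing more can be done
the job is handed in; nothing more can be done
```

I lifted the aluminium lid off the jiko and laid it flat, knob up, in the middle of the chopping board. I then lowered the charcoal basket into the clay bowl in half-millimetre steps under the force reading, and let go at about 23 s of the 66 s. The job is handed in; no verdict is reported.

- **Lid:** the last check put the knob at (0.572, 0.008, 0.053). The board centre is about (0.574, 0.007), and 0.053 m is the height expected for a lid lying flat. While setting it down I briefly pressed on the board with about 13–16 N.
- **Basket:** the handle was at 0.211 m by the tool reading at release, which is the stated resting height. That points to the bowl not having sunk, though I did not measure the sink directly. The most load on the bowl was about 6 N, against its roughly 14 N limit.
- **Level:** the two handle ends triangulated to 0.2088 and 0.2081 m, so the basket is level. The cameras read about 2–3 mm lower than the tool, roughly the calibration error.
- **Small disagreement:** the tool was leaning about 1° during the release. The last pictures show the basket level and centred in the mouth.
- **Everything else:** the mug, the saucepan and the red and yellow lids look unmoved in the last pictures.

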